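# Show which truffle to weigh

## Task

Show the new cook how to weigh the next truffle: first press the round button on the kitchen scale right down to switch the scale on, then point at the largest of the four truffles on the green board for about two seconds, and then in the same way at the middle of the scale's round steel weighing plate. To point, bring the fingertips straight down to a finger's breadth or two (1 to 4 cm) above the middle of the thing, without touching it, and keep them there. Do not point at the smaller truffles, do not press the scale's oblong key, and leave all the truffles, the shaver, the glass jar and the pepper mill untouched.

Things in the scene. Friction and masses are not known exactly. Their poses are not given: they have to be found in the camera images.
- board: green plastic chopping board, 260 (x) x 320 (y) x 15 mm, does not move when touched; it lies on the counter left or right of the middle, the scale on the other side; origin at the centre of its underside
- truffle_big: the largest truffle: a dark brown-black warty lump, 54 mm across, 44 mm high, loose, standing on the green board among the other three; origin at the centre of its underside, z up; its highest point is on its axis, 44 mm above its origin
- truffle_big_top (a point): the highest point of the largest truffle, 59 mm above the counter
- truffle_1: a smaller truffle: a dark brown-black warty lump, 36 mm across, 29 mm high, loose, standing on the green board among the other three; origin at the centre of its underside, z up
- truffle_2: a smaller truffle: a dark brown-black warty lump, 34 mm across, 30 mm high, loose, standing on the green board among the other three; origin at the centre of its underside, z up
- truffle_3: a smaller truffle: a dark brown-black warty lump, 32 mm across, 26 mm high, loose, standing on the green board among the other three; origin at the centre of its underside, z up
- scale: white kitchen scale, 220 (x) x 170 (y) mm, its case top 30 mm above the counter, does not slide; origin at the centre of its underside, z up. On its front part (its -x end, turned roughly to the robot) are a dark display in the middle, a round button at its +y side and an oblong key at its -y side, both of the same grey plastic; on its rear part the weighing plate
- plate: the scale's round steel weighing plate, 130 mm across, 6 mm thick, rigid; origin at the centre of its underside
- plate_top (a point): the centre of the weighing plate's upper face, 44 mm above the counter
- round_button_top (a point): centre of the top of the round button (26 mm across), 39 mm above the counter when up, 9 mm proud of the case; it is pressed straight down
- round_button (a joint): travel of the round button in m: 0 up, 0.006 fully down; a spring (about 0.7 N at the start, 4.9 N fully down) brings it back up
- oblong_key_top (a point): centre of the top of the oblong key (12 x 36 mm, along y), 104 mm beside the round button, the same height
- oblong_key (a joint): travel of the oblong key in m: 0 up, 0.006 fully down; springs back like the round one
- shaver: truffle shaver: flat steel paddle 125 x 65 mm with a wooden handle, about 205 mm long in all, 20 mm high at its adjusting screw, lying on the board; origin near its middle, on its underside, handle to -x
- mill: turned dark wood pepper mill, 54 mm across, 120 mm high, standing between the board and the scale; origin under its centre
- jar: closed glass jar, 70 mm across, 90 mm high, standing between the board and the scale, nearer the robot than the mill; origin under its centre
There are look-alikes about, which are no part of the job. Leave any purple look-alike of the truffle_2 alone.

How it is judged:
By the outcome, as a careful person would: the job done as asked, in the order asked, and still so for the second after the job is handed in, with the robot touching nothing.
It also fails if it takes over 70 s, if anything falls off the work surface, if the arm or the gripper's body presses on something with over 40 N, if the wrist force passes 120 N, or if a joint passes its speed limit or range.

## Robot

A 6-joint arm with a two-finger parallel gripper is mounted at the origin on the work surface. World frame = base frame: x ahead of the robot, y to its left, z up, the work surface at z = 0. Lengths are in m, angles in rad, forces in N, time in s.
With the tool pointing down it reaches from about 0.35 to 0.725 m from the base axis. Payload 4.3 kg.
Tool frame: the origin (TCP) lies between the finger pads, 19 mm behind the fingertips; this is the grasp point; z points along the fingers, y is the line along which they close (so a half turn about z gives the same grasp; the last joint's range is limited). The gripper opens to 85 mm and grips with 20 to 120 N. Pads are 22 mm wide; open, the fingers measure 114 mm over their backs; the gripper's body (76 mm by 85 mm) begins 54 mm behind the grasp point. The pads swing forward as they close: fully open they stand 13 mm farther back than shut.
Start: joints at [-1.282, 0.377, 0.081, 1.274, 0, 1.46], TCP at [0.223, -0.53, 0.25] pointing down, gripper open.
Joint ranges: [-2.72, 2.72], [-0.84, 1.66], [-1.02, 1.22], [-1.77, 2.12], [-1.37, 1.28], [-3.14, 3.14]. Speed limits (rad/s): [2.57, 2.57, 3.14, 3.14, 3.14, 3.14].

## Interface

Orientations are given as a rotation vector (axis times angle).
In Python, from cell import state, get_image, finish_job, silhouettes gives the robot as it stands. The module is installed in compiled form; this text tells all that it offers.
- The arm moves only by the tool carry_out, never from a script. Its argument "moves" is a list that holds one entry, the list of rows, each a list of 7 numbers: the shift along the tool's x, y, z in cm, then the turn, a rotation vector about the tool's x, y, z in rad, then the closure in counts, from 0 (fully open) to 255 (shut). In form: [[[tx, ty, tz, rx, ry, rz, fingers], ...]]. A call has 1 to 20 rows; each row is the pose to reach, as a shift and turn from the pose commanded when the call began, along the tool's axes at that moment; what a row does not reach only later rows make up. A row lasts 1/10 s, in which the tool goes at most 50 mm and 8.59 degrees, less where a joint would pass 70% of its speed; a pose out of reach is approached as far as the arm can. A call with a gripper value outside its range is refused whole. The fingers move at their own pace and stop on an object; "newtons" is the grip in N (left out, the last holds). Time passes only in rows, so rows that repeat a pose let the fingers close. It gives the time, the measured TCP pose, the force, the opening and the grip force at its end, in the units of the state.
- state(): the state, without advancing time (a new reading comes with each control period).
- get_image(name): name is "scene" or "top" or "wrist"; returns a dict with "frame" (384x512x3 uint8, red, green, blue), "depth" (384x512 float32, m along the optical axis (not along the pixel's ray), 0 where there is no reading), "K" (3x3 intrinsics, pixels), "world_from_camera" (4x4, takes a point from camera to world coordinates). Camera axes: x right, y down, z forward; pixel columns grow to the right and rows downward; lengths in m; the calibration is good to about 2 mm. A picture is of the moment at which its call begins.
- finish_job(): hands the job in; it is judged then, once.
Trained networks look in a picture, given as the dict that the camera call returned (one of the last four; its "shot" number tells which), for a name from the list of things; names that differ only in an ending like _2 or _b are one class to them, and where a whole thing is asked for, a point or a joint stands for the part that bears it (a point fixed in the world has none). Each returns a list of dicts, best first, with "confidence" (0 to 1); they miss things now and then, are a little off and sometimes report something else, mostly with a low value. They report only what shows in the picture. A call takes as long as a camera call. They do not tell look-alikes from the thing itself.
- silhouettes(query, picture): "mask" (384x512 bool, what is visible of it) and "location" ([column, row] in pixels, amid what is visible of it).
The state is a dict: "time": time; "joints": joint angles; "joint_velocities": joint speeds; "joint_efforts": joint torques, N m; "tcp_pos": TCP position; "ee_rot": TCP orientation; "force": force on the tool from outside, world axes, zero at the start; "ft_torque": the same for the moment, N m; "finger_gap": finger opening in m; "gripper_force": force on a finger pad.
Only numpy, scipy, OpenCV 4.12 (cv2) and the standard library are available. Lean on these libraries where they do the work, as an engineer would, in place of code of your own. Each camera call takes 0.05 s, during which the arm holds its last target. There are 200 camera calls.

## Working session

There is one attempt and no reset: what is moved stays moved. The work goes in short steps, Python scripts to look and compute and a tool call to move; the robot and the scene stay as the last step left them, time stands still between calls to the robot, and variables do not carry over. Pictures are saved under pics/ and viewed, at most 10 in all, crops included, and the job is handed in when it is done.

Besides the shell and the picture viewer there is one more tool, called after "Emit:" by a JSON object that holds its "name" and its "arguments". carry_out: Moves the arm, as the interface text tells. Its arguments: {"type":"object","properties":{"moves":{"type":"array","items":{"type":"array","items":{"type":"array","items":{"type":"number"}}}},"newtons":{"type":"number"}},"required":["moves"]}

```bash
mkdir -p pics; cat > h.py <<'E'
import numpy as np, cv2
from cell import *
def cloud(p):
    K=p["K"];d=p["depth"];v,u=np.mgrid[:384,:512]
    c=np.stack([(u-K[0,2])/K[0,0]*d,(v-K[1,2])/K[1,1]*d,d],-1)
    W=p["world_from_camera"];w=c@W[:3,:3].T+W[:3,3];w[d==0]=np.nan;return w
E
python3 - <<'E'
from h import *
s=state();print(s["time"],s["tcp_pos"],s["ee_rot"],s["force"],s["finger_gap"])
ims=[]
for n in ["top","scene"]:
    p=get_image(n);w=cloud(p);ims.append(p["frame"]);print(n)
    for q in ["board","truffle_big","scale","plate","round_button_top","oblong_key_top","shaver","mill","jar"]:
        for r in silhouettes(q,p)[:6]:
            m=r["mask"]&np.isfinite(w[...,0])
            if m.sum(): 
                P=w[m];print(q,round(r["confidence"],2),np.round(r["location"]),np.round(np.median(P,0),3),"mid",np.round((np.percentile(P,2,0)+np.percentile(P,98,0))/2,3),"ext",np.round(np.percentile(P,98,0)-np.percentile(P,2,0),3),"top",np.round(np.percentile(P[:,2],98),3))
cv2.imwrite("pics/a.png",cv2.cvtColor(cv2.resize(ims[0],(750,562)),4))
cv2.imwrite("pics/b.png",cv2.cvtColor(cv2.resize(ims[1],(750,562)),4))
E
```

```text
0.0 [ 0.22309921 -0.52928482  0.24904296] [-3.07734305e+00 -6.21802608e-01  2.70310991e-04] [ 0.41136144 -0.41042125 -0.37717519] 0.08517119184326029
top
board 0.97 [344. 191.] [ 0.588 -0.238  0.015] mid [ 0.586 -0.229  0.015] ext [0.27  0.312 0.008] top 0.018
truffle_big 0.86 [390. 210.] [ 0.539 -0.343  0.053] mid [ 0.538 -0.346  0.048] ext [0.05  0.043 0.025] top 0.061
truffle_big 0.19 [132. 194.] [0.578 0.263 0.044] mid [0.579 0.263 0.044] ext [0.116 0.115 0.007] top 0.048
scale 0.68 [139. 206.] [0.542 0.253 0.032] mid [0.543 0.256 0.036] ext [0.211 0.169 0.021] top 0.047
plate 0.83 [132. 195.] [0.578 0.263 0.044] mid [0.579 0.264 0.039] ext [0.117 0.119 0.017] top 0.048
round_button_top 0.48 [119. 243.] [0.459 0.296 0.039] mid [0.458 0.296 0.039] ext [0.021 0.022 0.007] top 0.043
shaver 0.58 [290. 191.] [ 0.583 -0.105  0.02 ] mid [ 0.563 -0.1    0.025] ext [0.188 0.069 0.019] top 0.034
mill 0.56 [255. 186.] [ 0.578 -0.024  0.113] mid [ 0.582 -0.025  0.072] ext [0.043 0.043 0.098] top 0.121
jar 0.84 [250. 234.] [ 0.481 -0.006  0.09 ] mid [ 0.481 -0.006  0.077] ext [0.058 0.06  0.0
[... 500 characters left out ...]
[0.581 0.265 0.038] ext [0.123 0.118 0.016] top 0.047
oblong_key_top 0.51 [342. 196.] [0.481 0.193 0.037] mid [0.478 0.194 0.036] ext [0.015 0.027 0.01 ] top 0.041
oblong_key_top 0.42 [261. 194.] [ 0.602 -0.016  0.058] mid [ 0.572 -0.023  0.06 ] ext [0.081 0.048 0.118] top 0.119
shaver 0.69 [238. 191.] [ 0.596 -0.101  0.02 ] mid [ 0.573 -0.097  0.027] ext [0.178 0.065 0.019] top 0.036
mill 0.63 [260. 194.] [ 0.602 -0.016  0.062] mid [ 0.596 -0.02   0.063] ext [0.034 0.041 0.114] top 0.119
mill 0.46 [182. 161.] [ 0.555 -0.338  0.045] mid [ 0.549 -0.343  0.039] ext [0.038 0.041 0.043] top 0.06
jar 0.96 [282. 175.] [0.506 0.004 0.06 ] mid [ 0.49  -0.003  0.049] ext [0.057 0.061 0.087] top 0.092
```

View pics/a.png

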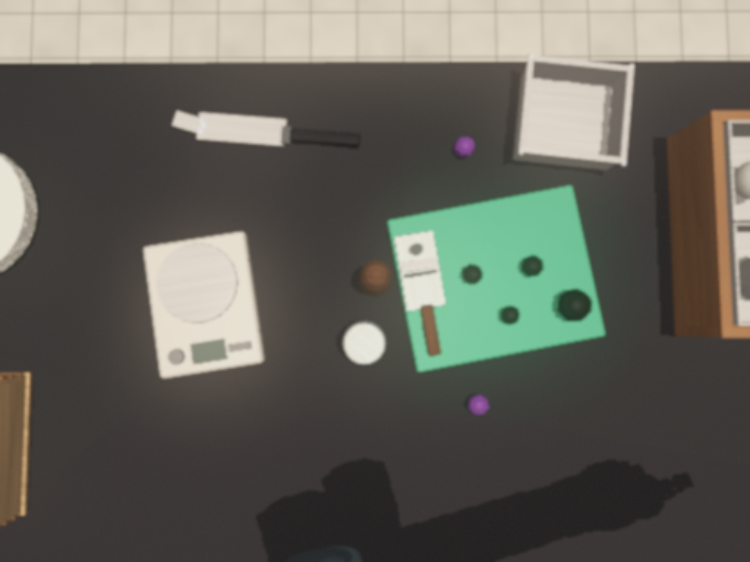

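View pics/b.png

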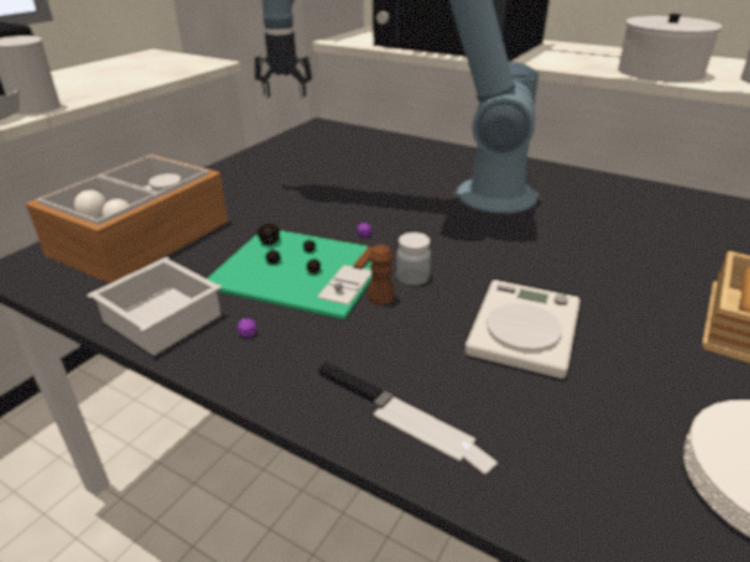

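The top view shows the scale on the left, with the round button at (176,356) and the oblong key at (240,346). The big truffle is at (574,305) on the board. The scene view agrees. Button and key measure 104 mm apart, and the heights fit the text. Next I move above the button with the fingers shut.

Emit:
{"name": "carry_out", "arguments": {"moves": [[[42, -29, 0, 0, 0, -0.5, 255], [42, -29, 0, 0, 0, -0.5, 255], [42, -29, 0, 0, 0, -0.5, 255], [42, -29, 0, 0, 0, -0.5, 255], [42, -29, 0, 0, 0, -0.5, 255], [42, -29, 0, 0, 0, -0.5, 255], [42, -29, 0, 0, 0, -0.5, 255], [42, -29, 0, 0, 0, -0.5, 255], [42, -29, 0, 0, 0, -0.5, 255], [42, -29, 0, 0, 0, -0.5, 255], [42, -29, 0, 0, 0, -0.5, 255], [53.8, -66.9, 10, 0, 0, -1, 255], [53.8, -66.9, 10, 0, 0, -1, 255], [53.8, -66.9, 10, 0, 0, -1, 255], [53.8, -66.9, 10, 0, 0, -1, 255], [53.8, -66.9, 10, 0, 0, -1, 255], [53.8, -66.9, 10, 0, 0, -1, 255], [53.8, -66.9, 10, 0, 0, -1, 255], [53.8, -66.9, 10, 0, 0, -1, 255], [53.8, -66.9, 10, 0, 0, -1, 255]]]}}

```text
time: 3.0
tcp_pos: [0.4579, 0.2988, 0.1485]
ee_rot: [-2.398, -2.027, 0.001]
force: [0.1, -0.6, -0.5]
finger_gap: -0.0001
gripper_force: 0.0
```

```bash
cat >> h.py <<'E'
from scipy.spatial.transform import Rotation as R
def shift(t): # cm in tool axes from present TCP to target
    s=state();return np.round(R.from_rotvec(s["ee_rot"]).inv().apply(np.array(t)-s["tcp_pos"])*100,2)
E
python3 - <<'E'
from h import *
s=state();print(s["time"],s["tcp_pos"],s["ee_rot"],s["joints"],s["force"],s["finger_gap"])
for n in ["wrist","top"]:
    p=get_image(n);w=cloud(p)
    if n=="wrist": cv2.imwrite("pics/c.png",cv2.cvtColor(p["frame"],4))
    for q in ["plate","round_button_top","oblong_key_top","scale"]:
        for r in silhouettes(q,p)[:3]:
            m=r["mask"]&np.isfinite(w[...,0])
            if m.sum(): 
                P=w[m];print(n,q,round(r["confidence"],2),np.round(r["location"]),np.round(np.median(P,0),3),"mid",np.round((np.percentile(P,2,0)+np.percentile(P,98,0))/2,3),"ext",np.round(np.percentile(P,98,0)-np.percentile(P,2,0),3))
E
```

```text
3.0 [0.45793444 0.29881176 0.1485112 ] [-2.39801781e+00 -2.02740564e+00  1.49662977e-03] [ 4.61516647e-01  3.72160454e-01 -1.95416418e-01  1.00447640e+00
  1.12431737e-03  2.19941464e+00] [ 0.10985283 -0.60414379 -0.50672707] -6.719209302780749e-05
wrist plate 0.77 [398. 198.] [0.581 0.269 0.045] mid [0.58  0.265 0.045] ext [0.116 0.116 0.003]
wrist round_button_top 0.89 [257. 189.] [0.462 0.299 0.04 ] mid [0.461 0.298 0.036] ext [0.023 0.024 0.01 ]
wrist oblong_key_top 0.58 [392. 199.] [0.581 0.269 0.045] mid [0.581 0.265 0.045] ext [0.116 0.116 0.003]
wrist scale 0.72 [366. 188.] [0.558 0.285 0.033] mid [0.544 0.27  0.036] ext [0.208 0.158 0.021]
top plate 0.92 [133. 194.] [0.578 0.263 0.044] mid [0.578 0.263 0.044] ext [0.114 0.115 0.007]
top plate 0.22 [252. 234.] [ 0.481 -0.008  0.089] mid [ 0.48  -0.008  0.046] ext [0.064 0.06  0.093]
top round_button_top 0.42 [342. 190.] [ 0.587 -0.239  0.015] mid [ 0.586 -0.23   0.014] ext [0.27  0.312 0.009]
top round_button_top 0.25 [258. 185.] [ 0.578 -0.024  0.112] mid [ 0.582 -0.024  0.073] ext [0.043 0.04  0.097]
top oblong_key_top 0.47 [160. 235.] [0.473 0.196 0.039] mid [0.473 0.196 0.036] ext [0.014 0.033 0.013]
top scale 0.77 [139. 207.] [0.543 0.253 0.032] mid [0.543 0.256 0.03 ] ext [0.215 0.174 0.034]
```

View pics/c.png

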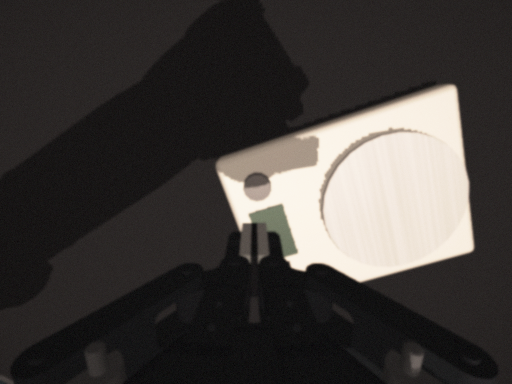

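The wrist view shows the round button at (257,187), measuring about (0.460, 0.298, 0.039), so the tool is almost centred above it. I'll press down in small steps.

Emit:
{"name": "carry_out", "arguments": {"moves": [[[-0.2, 0.2, 4, 0, 0, 0, 255], [-0.2, 0.2, 7.5, 0, 0, 0, 255], [-0.2, 0.2, 8.5, 0, 0, 0, 255], [-0.2, 0.2, 9.0, 0, 0, 0, 255], [-0.2, 0.2, 9.2, 0, 0, 0, 255], [-0.2, 0.2, 9.4, 0, 0, 0, 255], [-0.2, 0.2, 9.5, 0, 0, 0, 255], [-0.2, 0.2, 9.5, 0, 0, 0, 255]]]}}

```text
time: 4.3
tcp_pos: [0.4622, 0.2938, 0.0562]
ee_rot: [2.403, 2.022, 0.004]
force: [1.4, 0.6, 1.2]
finger_gap: -0.0002
gripper_force: 0.9
```

Emit:
{"name": "carry_out", "arguments": {"moves": [[[0.2, -0.1, 0.2, 0, 0, 0, 255], [0.2, -0.1, 0.4, 0, 0, 0, 255], [0.2, -0.1, 0.5, 0, 0, 0, 255], [0.2, -0.1, 0.5, 0, 0, 0, 255]]]}}

```text
time: 4.7
tcp_pos: [0.4614, 0.2957, 0.0515]
ee_rot: [2.403, 2.022, 0.004]
force: [-0.3, -2.5, 11.1]
finger_gap: 0.0003
gripper_force: 5.7
```

The force is 11 N, above the 4.9 N spring, so the button is at its stop. I'll hold briefly, then rise.

Emit:
{"name": "carry_out", "arguments": {"moves": [[[0, 0, 0.05, 0, 0, 0, 255], [0, 0, 0.05, 0, 0, 0, 255], [0, 0, 0.05, 0, 0, 0, 255], [0, 0, -2, 0, 0, 0, 255], [0, 0, -6, 0, 0, 0, 255], [0, 0, -11, 0, 0, 0, 255], [0, 0, -16, 0, 0, 0, 255], [0, 0, -19, 0, 0, 0, 255], [0, 0, -19, 0, 0, 0, 255]]]}}

```text
time: 5.6
tcp_pos: [0.4625, 0.2969, 0.2449]
ee_rot: [2.402, 2.022, 0.014]
force: [0.5, -0.3, -0.2]
finger_gap: 0.0001
gripper_force: 0.0
```

```bash
python3 - <<'E'
from h import *
s=state();print(s["tcp_pos"],s["force"])
print(shift([.53,-.02,.24]),shift([.541,-.344,.20]))
E
```

```text
[0.46248845 0.29685458 0.24492399] [ 0.45658414 -0.33560481 -0.19001091]
[-30.07  12.06   0.4 ] [-61.83  18.65   4.27]
```

Emit:
{"name": "carry_out", "arguments": {"moves": [[[-30, 12, 0.4, 0, 0, 0, 255], [-30, 12, 0.4, 0, 0, 0, 255], [-30, 12, 0.4, 0, 0, 0, 255], [-30, 12, 0.4, 0, 0, 0, 255], [-30, 12, 0.4, 0, 0, 0, 255], [-30, 12, 0.4, 0, 0, 0, 255], [-30, 12, 0.4, 0, 0, 0, 255], [-61.8, 18.7, 4.3, 0, 0, 0, 255], [-61.8, 18.7, 4.3, 0, 0, 0, 255], [-61.8, 18.7, 4.3, 0, 0, 0, 255], [-61.8, 18.7, 4.3, 0, 0, 0, 255], [-61.8, 18.7, 4.3, 0, 0, 0, 255], [-61.8, 18.7, 4.3, 0, 0, 0, 255], [-61.8, 18.7, 4.3, 0, 0, 0, 255], [-61.8, 18.7, 4.3, 0, 0, 0, 255], [-61.8, 18.7, 4.3, 0, 0, 0, 255]]]}}

```text
time: 7.2
tcp_pos: [0.5379, -0.3451, 0.195]
ee_rot: [-2.402, -2.019, -0.0]
force: [0.4, 0.3, 0.1]
finger_gap: 0.0002
gripper_force: 0.0
```

```bash
python3 - <<'E'
from h import *
s=state();print(s["time"],s["tcp_pos"],s["force"])
p=get_image("wrist");w=cloud(p);cv2.imwrite("pics/d.png",cv2.cvtColor(p["frame"],4))
for r in silhouettes("truffle_big",p)[:5]:
    P=w[r["mask"]&np.isfinite(w[...,0])];P=P[P[:,2]>.02];print(round(r["confidence"],2),np.round(r["location"]),"mid",np.round((np.percentile(P,2,0)+np.percentile(P,98,0))/2,3),"ext",np.round(np.ptp(P,0),3),"top",P[np.argmax(P[:,2])])
print(shift([.541,-.344,.097]))
E
```

```text
7.2 [ 0.53790651 -0.34505388  0.19502214] [0.39158487 0.26951963 0.12901121]
0.58 [255. 178.] mid [ 0.542 -0.347  0.049] ext [0.054 0.051 0.03 ] top [ 0.54258586 -0.34719693  0.06206346]
[0.03 0.26 9.92]
```

View pics/d.png

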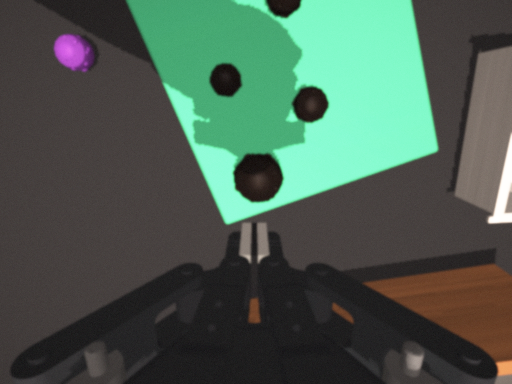

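The wrist view shows the big truffle at (258,178), clearly the largest of the four, measuring (0.542, -0.346) with its top near 0.060. I'll bring the tips down to about 2.2 cm above it and hold.

Emit:
{"name": "carry_out", "arguments": {"moves": [[[-0.1, 0.4, 4, 0, 0, 0, 255], [-0.1, 0.4, 7, 0, 0, 0, 255], [-0.1, 0.4, 8.7, 0, 0, 0, 255], [-0.1, 0.4, 9.5, 0, 0, 0, 255], [-0.1, 0.4, 9.5, 0, 0, 0, 255], [-0.1, 0.4, 9.5, 0, 0, 0, 255], [-0.1, 0.4, 9.5, 0, 0, 0, 255], [-0.1, 0.4, 9.5, 0, 0, 0, 255], [-0.1, 0.4, 9.5, 0, 0, 0, 255]]]}}

```text
time: 8.2
tcp_pos: [0.543, -0.3476, 0.1029]
ee_rot: [2.403, 2.021, 0.0]
force: [0.2, 0.4, -0.9]
finger_gap: 0.0001
gripper_force: 0.0
```

Emit:
{"name": "carry_out", "arguments": {"moves": [[[0, 0, 0, 0, 0, 0, 255], [0, 0, 0, 0, 0, 0, 255], [0, 0, 0, 0, 0, 0, 255], [0, 0, 0, 0, 0, 0, 255], [0, 0, 0, 0, 0, 0, 255], [0, 0, 0, 0, 0, 0, 255], [0, 0, 0, 0, 0, 0, 255], [0, 0, 0, 0, 0, 0, 255], [0, 0, 0, 0, 0, 0, 255], [0, 0, 0, 0, 0, 0, 255], [0, 0, 0, 0, 0, 0, 255], [0, 0, 0, 0, 0, 0, 255], [0, 0, 0, 0, 0, 0, 255], [0, 0, 0, 0, 0, 0, 255], [0, 0, 0, 0, 0, 0, 255], [0, 0, 0, 0, 0, 0, 255], [0, 0, 0, 0, 0, 0, 255], [0, 0, 0, 0, 0, 0, 255], [0, 0, 0, 0, 0, 0, 255]]]}}

```text
time: 10.1
tcp_pos: [0.5425, -0.3472, 0.102]
ee_rot: [2.404, 2.022, -0.0]
force: [-0.3, 0.6, -0.0]
finger_gap: -0.0002
gripper_force: 0.0
```

Emit:
{"name": "carry_out", "arguments": {"moves": [[[0, 0, -3, 0, 0, 0, 255], [0, 0, -7, 0, 0, 0, 255], [0, 0, -11, 0, 0, 0, 255], [0, 0, -14, 0, 0, 0, 255], [0, 0, -14, 0, 0, 0, 255]]]}}

```text
time: 10.6
tcp_pos: [0.5447, -0.3489, 0.2479]
ee_rot: [2.396, 2.016, 0.003]
force: [0.2, -1.1, -0.0]
finger_gap: 0.0002
gripper_force: 0.0
```

```bash
python3 - <<'E'
from h import *
s=state();print(s["time"],s["tcp_pos"],s["force"])
print(shift([.53,-.02,.24]),shift([.58,.265,.20]))
E
```

```text
10.6 [ 0.54468755 -0.34888945  0.24789519] [ 0.18150727 -1.13199654 -0.04550619]
[32.16 -7.08  0.57] [61.11 -7.06  4.43]
```

Emit:
{"name": "carry_out", "arguments": {"moves": [[[32, -7, 0.5, 0, 0, 0, 255], [32, -7, 0.5, 0, 0, 0, 255], [32, -7, 0.5, 0, 0, 0, 255], [32, -7, 0.5, 0, 0, 0, 255], [32, -7, 0.5, 0, 0, 0, 255], [32, -7, 0.5, 0, 0, 0, 255], [32, -7, 0.5, 0, 0, 0, 255], [61.1, -7.1, 4.4, 0, 0, 0, 255], [61.1, -7.1, 4.4, 0, 0, 0, 255], [61.1, -7.1, 4.4, 0, 0, 0, 255], [61.1, -7.1, 4.4, 0, 0, 0, 255], [61.1, -7.1, 4.4, 0, 0, 0, 255], [61.1, -7.1, 4.4, 0, 0, 0, 255], [61.1, -7.1, 4.4, 0, 0, 0, 255], [61.1, -7.1, 4.4, 0, 0, 0, 255], [61.1, -7.1, 4.4, 0, 0, 0, 255]]]}}

```text
time: 12.2
tcp_pos: [0.5768, 0.2659, 0.1975]
ee_rot: [2.405, 2.021, -0.002]
force: [0.5, 0.3, -0.3]
finger_gap: -0.0004
gripper_force: 0.0
```

```bash
python3 - <<'E'
from h import *
s=state();print(s["time"],s["tcp_pos"],s["force"])
print(shift([.580,.265,.086]))
E
```

```text
12.2 [0.57680018 0.26585553 0.19752424] [ 0.54320006  0.25213623 -0.32683056]
[-0.02  0.34 11.15]
```

Emit:
{"name": "carry_out", "arguments": {"moves": [[[0, 0.3, 4.5, 0, 0, 0, 255], [0, 0.3, 8.5, 0, 0, 0, 255], [0, 0.3, 10.3, 0, 0, 0, 255], [0, 0.3, 11.1, 0, 0, 0, 255], [0, 0.3, 11.1, 0, 0, 0, 255], [0, 0.3, 11.1, 0, 0, 0, 255], [0, 0.3, 11.1, 0, 0, 0, 255], [0, 0.3, 11.1, 0, 0, 0, 255], [0, 0.3, 11.1, 0, 0, 0, 255]]]}}

```text
time: 13.1
tcp_pos: [0.5807, 0.2666, 0.088]
ee_rot: [2.403, 2.022, 0.002]
force: [0.1, -0.6, 0.1]
finger_gap: -0.0003
gripper_force: 0.0
```

Emit:
{"name": "carry_out", "arguments": {"moves": [[[0, 0, 0, 0, 0, 0, 255], [0, 0, 0, 0, 0, 0, 255], [0, 0, 0, 0, 0, 0, 255], [0, 0, 0, 0, 0, 0, 255], [0, 0, 0, 0, 0, 0, 255], [0, 0, 0, 0, 0, 0, 255], [0, 0, 0, 0, 0, 0, 255], [0, 0, 0, 0, 0, 0, 255], [0, 0, 0, 0, 0, 0, 255], [0, 0, 0, 0, 0, 0, 255], [0, 0, 0, 0, 0, 0, 255], [0, 0, 0, 0, 0, 0, 255], [0, 0, 0, 0, 0, 0, 255], [0, 0, 0, 0, 0, 0, 255], [0, 0, 0, 0, 0, 0, 255], [0, 0, 0, 0, 0, 0, 255], [0, 0, 0, 0, 0, 0, 255], [0, 0, 0, 0, 0, 0, 255], [0, 0, 0, 0, 0, 0, 255]]]}}

```text
time: 15.0
tcp_pos: [0.5801, 0.2664, 0.087]
ee_rot: [2.404, 2.022, -0.0]
force: [0.5, -0.5, 0.5]
finger_gap: 0.0002
gripper_force: 0.0
```

Emit:
{"name": "carry_out", "arguments": {"moves": [[[0, 0, -3, 0, 0, 0, 255], [0, 0, -7, 0, 0, 0, 255], [0, 0, -11, 0, 0, 0, 255], [0, 0, -14, 0, 0, 0, 255], [0, 0, -14, 0, 0, 0, 255], [0, 0, -14, 0, 0, 0, 255]]]}}

```text
time: 15.6
tcp_pos: [0.5807, 0.2666, 0.2277]
ee_rot: [2.403, 2.022, 0.003]
force: [0.7, -0.1, -0.7]
finger_gap: -0.0001
gripper_force: 0.0
```

```bash
python3 - <<'E'
from h import *
s=state();print(s["time"],s["tcp_pos"],s["force"]); p=get_image("top");cv2.imwrite("pics/e.png",cv2.cvtColor(p["frame"],4))
E
```

```text
15.6 [0.58067155 0.26656939 0.22766434] [ 0.73742418 -0.06189998 -0.68527774]
```

View pics/e.png

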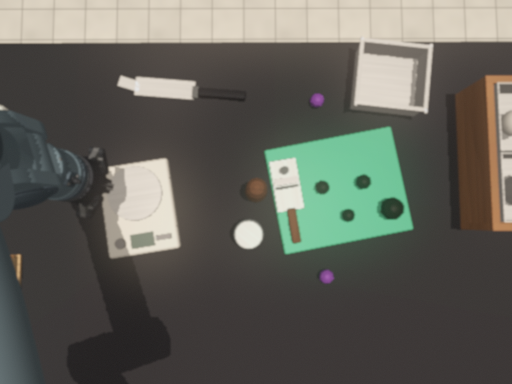

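The final top view shows everything in its original place: truffles on the board, the mill at (256,189), the jar at (249,234), and the gripper clear above the scale.

```bash
python3 -c "
from cell import finish_job
print(finish_job())"
```

```text
the job is handed in; nothing more can be done
None
```

I pressed the round button to its stop, then held the fingertips about 2.4 cm above the largest truffle and the same above the plate's middle, a little over 2 s each; nothing else was touched, and I handed the job in at about 16 s.

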